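# Register a paddle board under the stencil

## Robot

A 6-joint arm with a two-finger parallel gripper is mounted at the origin on the work surface. World frame = base frame: x ahead of the robot, y to its left, z up, the work surface at z = 0. Lengths are in mm, angles in degrees, forces in N, time in s.
With the tool pointing down it reaches from about 400 to 825 mm from the base axis. Payload 7 kg.
Tool frame: the origin (TCP) lies midway between the tips of the shut fingers; the grasp point (between the pads) lies 19 mm behind it (r.grip_depth is the distance from the TCP to the grasp point, in mm); z points along the fingers, y is the line along which they close (so a half turn about z gives the same grasp; the last joint's range is limited). The gripper opens to 85 mm and grips with 20 to 120 N. Pads are 22 mm wide; open, the fingers measure 114 mm over their backs; the gripper's body (76 mm by 85 mm) begins 54 mm behind the grasp point. The pads swing forward as they close: fully open they stand 13 mm farther back than shut.
Start: joints at [-54.024, 20.546, 0.682, 0, -70.136, -16.507], TCP at [224.949, -636.391, 231.302] pointing down, gripper open.
Joint ranges: [-176.03, 176.03], [-82.01, 121.73], [-58.28, 71.71], [-173.87, 95.51], [-174.79, -0.11], [-173.66, 173.66]. Speed limits (degrees/s): [136.94, 136.94, 172.46, 180, 180, 180].

## Interface

Orientations are given as [roll, pitch, yaw] about the fixed x, y, z axes, in that order (R = Rz(yaw) Ry(pitch) Rx(roll)).
In Python, from cell import r, vision, ticket, nets gives the robot as it stands. Calls block until the motion is done:
- r.reach(position, orientation): joint-space move of the TCP to a pose.
- r.move_l(position, feed=150, attitude=None, contact_N=None): straight line of the TCP; attitude=None keeps the orientation; feed is the mean speed in mm/s. With contact_N (N) it stops when the force on the tool has changed by that much, and returns True; else False.
- r.move_joints(angles): joint-space move.
- r.command_gripper(opening, newtons=None): finger opening in mm; newtons is the grip in N (None keeps the last); returns when the fingers have stopped.
- r.dwell(seconds).
- r.solve_ik(position, orientation): joint angles nearest the present ones, or None.
- vision.read_camera(name): name is "side" or "top"; returns a dict with "img" (384x512x3 uint8, red, green, blue), "mtx" (3x3 intrinsics, pixels), "world_from_camera" (4x4, takes a point from camera to world coordinates). Camera axes: x right, y down, z forward; pixel columns grow to the right and rows downward; lengths in mm; the calibration is good to about 2 mm. A picture is of the moment at which its call begins. There is no depth.
A pose or a line that the arm cannot do raises r.PlanningError and nothing moves.
- ticket.hand_in(): hands the job in; it is judged then, once.
Trained networks look in a picture, given as the dict that the camera call returned (one of the last four; its "shot" number tells which), for a name from the list of things; names that differ only in an ending like _2 or _b are one class to them, and where a whole thing is asked for, a point or a joint stands for the part that bears it (a point fixed in the world has none). Each returns a list of dicts, best first, with "conf" (0 to 1); they miss things now and then, are a little off and sometimes report something else, mostly with a low value. They report only what shows in the picture. A call takes as long as a camera call. They do not tell look-alikes from the thing itself.
- nets.regions_of(picture, name): "pixels" (384x512 bool, what is visible of it).
- nets.pinpoint(picture, name): "centre" ([x, y, z] in mm, in world coordinates, good to about 4 mm: a listed point, or the origin of a listed thing).
Readings, each from a call of its own:
- r.get_clock(): time.
- r.get_joints(): joint angles.
- r.get_qd(): joint speeds.
- r.get_joint_efforts(): joint torques, N m.
- r.get_position(): TCP position.
- r.get_ee_rot(): TCP orientation.
- r.get_wrist_force(): force on the tool from outside, world axes, zero at the start.
- r.get_ft_torque(): the same for the moment, N m.
- r.get_gripper_width(): finger opening in mm.
- r.get_gripper_force(): force on a finger pad.
Only numpy, scipy, OpenCV 4.12 (cv2) and the standard library are available. Lean on these libraries where they do the work, as an engineer would, in place of code of your own. Each camera call takes 0.05 s, during which the arm holds its last target. There are 200 camera calls.

## Task

Gently lower the raised stencil frame of the painting jig onto its rests. Then take the small wooden paddle board by its handle, slide it head first along the bed under the lowered stencil, and push the sprung plunger back until the board's front edge is pressed firmly against both steel stops, without ramming them. Finish while still holding it pressed there (let go and the spring pushes it out), with the stencil still down and the other things on the table left where they are.

Things in the scene. Friction and masses are not known exactly. Their poses are not given: they have to be found in the camera images.
- jig: Fixed painting jig: flat grey bed 170 (x) x 300 (y) x 12 mm on the table, origin at the centre of its underside, z up. Jig-frame positions below are in mm from here. The board slides on the bed's top (z 12) along the jig's +y, centred on x = 0, head first, entering at the -y end, which is flat and open from y -150 to -40. Stops and plunger are at the +y end.
- jig_mouth (a point): Point on the bed's top where the straight guide channel begins (jig frame 0, 0, 12); same axes as the jig. Two aluminium rails 14 mm high run from here 82 mm apart to the stops (+y 100 mm); before it, towards -y, they flare to about 120 mm apart over 40 mm.
- stencil_hinge (a point): Middle of the stencil's hinge line, which is parallel to the jig's y (jig frame 75, 62.5, 43); same axes as the jig. Lowered, the frame is level over the rails: jig x -62 to 75, y 5 to 120, z 40 to 46. Two hinge posts at y -6 and 131 rise to z 53.
- stencil (a joint): Hinge of the stencil frame (open aluminium frame with thin steel strips across, 0.25 kg): 0 = lowered, level on its rests, a hard stop; grows as the free edge lifts, up to 1.5 rad. Starts raised 0.7 to 1.15. The hinge is stiff: the frame stays where it is left and takes about 1 to 4 N down on its bar to lower.
- stencil_bar (a point): Middle of the round steel grip bar on the stencil's free edge: 10 mm thick, 104 mm long, parallel to the hinge line, 182 mm from it, 45 mm clear of the frame on two thin arms at its ends. In the jig frame: x = 75 - 182 cos(a), y = 62.5, z = 43 + 182 sin(a), a being the joint value.
- board_grip (a point): Point in the handle of the paddle board (plain light wood, 20 mm thick, 0.08 to 0.15 kg, lying flat), half-way up, on its centre line. +y points along the board to its head, z up. Head 76 wide x 90 long, handle 28 wide x 90 long. The point is 40 mm from the handle's end and 50 mm from the head. Fully home it is at jig frame 0, -40, 22: the handle sticks out from under the stencil.
- board_nose (a point): Middle of the board's flat front edge (far end of the head), half-way up; same axes as board_grip, 140 mm ahead of it. Fully home it is at jig frame 0, 100, 22.
- board: The paddle board as a whole; origin on its underside, midway along its 180 mm length, where handle and head meet; same axes as board_grip.
- stops: Two fixed steel stop blocks, 20 mm wide, 24 mm high, at jig x -28 and +28; their faces, towards -y, are at jig y 100. Its origin and axes coincide with the jig's.
- plunger (a joint): Travel of the sprung plunger along the jig's +y, in m: 0 = at rest (out); 0.018 = tip level with the stop faces, as far as the board can push it. The spring pushes back with about 3 N at the start, 9 N at 0.018.
- plunger_tip (a point): Centre of the plunger's flat black tip, 18 mm in diameter, between the stops; at rest 18 mm in front of their faces (jig frame 0, 82, 22).
- plaque: Bystander: plain wooden rectangle without a handle, 90 x 120 x 20 mm, lying near the paddle board; the two may swap places. Origin at the centre of the underside.
- paint_tin: Bystander: closed black paint tin, 90 mm across, 111 mm high. Origin at the centre of the underside.
- paper_cup: Bystander: empty paper cup, 70 mm across, 85 mm high. Origin at the centre of the underside.
- vase: Bystander: white vase, 90 mm across, 180 mm high. Origin at the centre of the underside.
- facet_pot: Bystander: faceted plaster pot, 90 mm across, 80 mm high. Origin at the centre of the underside.
- brush: Bystander: paint brush lying on the table, 190 mm long. Origin near its middle, on the underside.
- tape_roll: Bystander: roll of paper tape lying flat, 90 mm across, 25 mm high. Origin at the centre of the underside.
Not all that is in view belongs to the job. Leave any black look-alike of the board alone.

How it is judged (in metres and radians):
On the way, in this order (a step that is already met when the one before it is completed fails the run):
1. the stencil frame is lowered onto its rests (value of joint stencil below 0.05 rad), for 0.2 s.
2. with the stencil down, the board has begun to push the plunger back (value of joint stencil below 0.06 rad and value of joint plunger above 0.003 m and y of board_nose in the frame of jig above 0.08 m), for 0.1 s.
At the end, for the whole second after the job is handed in: The stencil is down (within 0.06 rad), the plunger is pushed back at least 15.5 mm, the board's front edge is at the stop faces (within about 5 mm along, 7 mm across, square to the jig within 0.07 rad) and presses on the stops with more than 1 N, and the robot is still pressing it there (value of joint stencil below 0.06 rad and value of joint plunger above 0.0155 m and y of board_nose in the frame of jig between 0.095 and 0.106 m and x of board_nose in the frame of jig between -0.007 and 0.007 m and angle between the y axis of board_nose and the y axis of jig, either way round below 0.07 rad and contact force between board and stops above 1 N and contact force between any of the fingers, the arm and board above 1 N); the arm keeps its last pose, push and grip.
It fails at once if the stencil frame is slammed down (hinge faster than 2 rad/s) (velocity of joint stencil below -2 rad/s).
It fails at once if the stops are rammed (over 60 N) (contact force between board and stops above 60 N).
It fails at once if one of the other things on the table is displaced by more than 30 mm (distance of any of plaque, paint_tin, paper_cup, vase, facet_pot, brush, tape_roll from where it was at the start of the episode above 0.03 m).
It also fails if it takes over 64 s, if anything falls off the work surface, if the arm or the gripper's body presses on something with over 40 N, if the wrist force passes 120 N, or if a joint passes its speed limit or range.

## Working session

There is one attempt and no reset: what is moved stays moved. The work goes in short steps, each a Python script; the robot and the scene stay as the last script left them, time stands still between calls to the robot, and variables do not carry over. Pictures are saved under pics/ and viewed, at most 10 in all, crops included, and the job is handed in when it is done.

```bash
ls; mkdir -p pics
python3 - <<'E'
from cell import r,vision,nets
import cv2,numpy as np
for c in("top","side"):
    p=vision.read_camera(c); cv2.imwrite(f"pics/{c}0.png",cv2.cvtColor(p["img"],cv2.COLOR_RGB2BGR))
    print(c,p["world_from_camera"].round(3).tolist() if hasattr(p["world_from_camera"],'round') else p["world_from_camera"])
    for n in["jig","jig_mouth","stencil_hinge","stencil_bar","board_grip","board_nose","board","stops","plunger_tip","plaque","paint_tin","paper_cup","vase","facet_pot","brush","tape_roll"]:
        print(n,[(np.round(d["centre"],0).tolist(),round(d["conf"],2)) for d in nets.pinpoint(p,n)[:4]])
print(r.get_clock())
E
```

```text
pics
top [[-0.023, -0.998, 0.06, 477.565], [-1.0, 0.023, 0.0, 37.186], [-0.002, -0.06, -0.998, 961.164], [0.0, 0.0, 0.0, 1.0]]
jig [([621.0, 145.0, 1.0], 0.93)]
jig_mouth [([622.0, 147.0, 9.0], 0.62)]
stencil_hinge []
stencil_bar [([582.0, 205.0, 193.0], 0.77)]
board_grip [([577.0, -338.0, 13.0], 0.84), ([344.0, 175.0, 6.0], 0.7)]
board_nose [([561.0, -197.0, 12.0], 0.88), ([441.0, -287.0, -3.0], 0.66), ([299.0, 45.0, 10.0], 0.61)]
board [([329.0, 127.0, -2.0], 0.8), ([574.0, -290.0, 1.0], 0.72)]
stops []
plunger_tip [([612.0, 230.0, 24.0], 0.43)]
plaque [([444.0, -287.0, -1.0], 0.92), ([351.0, 320.0, -0.0], 0.43)]
paint_tin [([481.0, 435.0, -2.0], 0.85), ([617.0, 230.0, 24.0], 0.65)]
paper_cup [([750.0, -215.0, -2.0], 0.76)]
vase [([651.0, 400.0, -0.0], 0.93)]
facet_pot [([726.0, -322.0, 1.0], 0.57), ([753.0, -219.0, -0.0], 0.35)]
brush [([375.0, -53.0, 1.0], 0.96)]
tape_roll [([350.0, 320.0, -3.0], 0.66)]
side [[-0.998, -0.028, 0.049, 479.31], [-0.055, 0.676, -0.735, 1061.447], [-0.012, -0.736, -0.677, 995.752], [0.0, 0.0, 0.0, 1.0]]
jig [([623.0, 151.0, -0.0], 0.62), ([623.0, 152.
[... 230 characters left out ...]
 0.76)]
board_grip [([345.0, 177.0, 5.0], 0.82), ([581.0, -330.0, 12.0], 0.58), ([653.0, 406.0, -3.0], 0.33)]
board_nose [([564.0, -196.0, 7.0], 0.78), ([298.0, 42.0, 10.0], 0.68)]
board [([328.0, 128.0, 1.0], 0.81), ([570.0, -286.0, 6.0], 0.68)]
stops []
plunger_tip [([616.0, 232.0, 24.0], 0.59)]
plaque [([444.0, -288.0, -4.0], 0.84), ([560.0, -193.0, 8.0], 0.65)]
paint_tin [([476.0, 434.0, -1.0], 0.78), ([580.0, 206.0, 189.0], 0.31)]
paper_cup [([757.0, -217.0, -4.0], 0.85), ([480.0, 431.0, -1.0], 0.45)]
vase [([654.0, 408.0, -2.0], 0.94)]
facet_pot [([726.0, -322.0, 3.0], 0.85)]
brush [([376.0, -56.0, -2.0], 0.66), ([624.0, 150.0, -2.0], 0.24)]
tape_roll [([346.0, 320.0, -4.0], 0.95)]
1.7
```

View pics/top0.png

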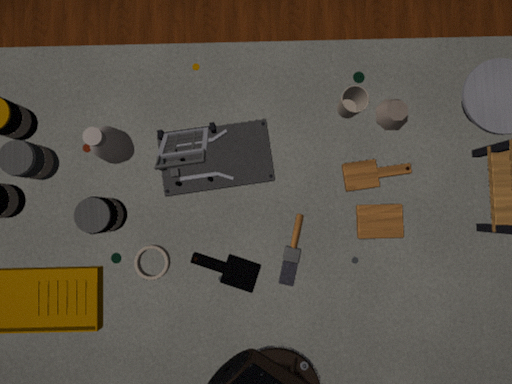

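View pics/side0.png

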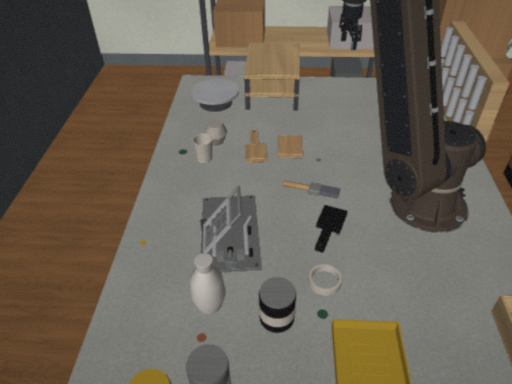

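The top view shows three possible boards: the light wooden paddle (head 360,176, handle 400,170), the handleless plaque (380,221), and the black look-alike paddle (240,272). I choose the wooden paddle. The jig is at about (215,157), with its stops to the left and the stencil raised. I'll check both the choice and the jig in close crops.

```bash
cat > h.py <<'E'
import numpy as np,cv2
from scipy.optimize import minimize
def proj(p,P):
    T=np.linalg.inv(np.array(p["world_from_camera"]));c=np.atleast_2d(P)@T[:3,:3].T+T[:3,3];q=c@np.array(p["mtx"]).T
    return q[:,:2]/q[:,2:]
def pose(v,L):
    c,s=np.cos(v[2]),np.sin(v[2]);L=np.atleast_2d(L).astype(float)
    return np.c_[v[0]+c*L[:,0]-s*L[:,1],v[1]+s*L[:,0]+c*L[:,1],L[:,2]]
def box(x0,x1,y0,y1,z0,z1): return [(x,y,z) for x in(x0,x1) for y in(y0,y1) for z in(z0,z1)]
def render(p,v,boxes,S=8):
    m=np.zeros((384*S//2,512*S//2),np.uint8);
    for b in boxes:
        h=cv2.convexHull(((proj(p,pose(v,b))+.5)*(S/2)).astype(np.float32)); cv2.fillConvexPoly(m,(h*16).round().astype(int),255,shift=4)
    return cv2.resize(m,(512,384),interpolation=cv2.INTER_AREA)/255.
BOARD=[box(-38,38,0,90,0,20),box(-14,14,-90,0,0,20)]
def fit(views,boxes,v0):
    def f(u):
        v=(u[0],u[1],u[2]/50); e=0
        for p,m in views:
            R=render(p,v,boxes); e+=np.abs(R-m).sum()/m.sum()
        return e
    u0=np.array([v0[0],v0[1],v0[2]*50])
    o=minimize(f,u0,method="Nelder-Mead",options=dict(initial_simplex=u0+np.array([[0,0,0],[6,0,0],[0,6,0],[0,0,5]]),xatol=.1,fatol=1e-4))
    return np.array([o.x[0],o.x[1],o.x[2]/50]),o.fun
E
python3 - <<'E'
from cell import r,vision,nets
from h import *
V=[];out=[];J=[]
for c in("top","side"):
    p=vision.read_camera(c)
    g=[d for d in nets.regions_of(p,"board")]
    q=proj(p,[573,-288,10])[0]
    g=[d for d in g if np.hypot(*(np.argwhere(d["pixels"]).mean(0)[::-1]-q))<15]
    if g: V.append((p,g[0]["pixels"].astype(float)))
    gj=nets.regions_of(p,"jig")
    print(c,len(g),[(d["conf"],d["pixels"].sum()) for d in gj])
    out.append(p); J.append(gj)
for s in (V[:1],V[1:],V): print(fit(s,BOARD,(573,-288,.1)))
im=cv2.cvtColor(out[0]["img"],cv2.COLOR_RGB2BGR); 
a=cv2.resize(im[110:205,145:285],None,fx=5,fy=5,interpolation=cv2.INTER_CUBIC)
a=cv2.convertScaleAbs(a,alpha=1.8)
cv2.imwrite("pics/jig1.png",a)
im2=cv2.cvtColor(out[1]["img"],cv2.COLOR_RGB2BGR)
b=np.hstack([cv2.resize(im[150:250,330:420],None,fx=4,fy=4,interpolation=cv2.INTER_CUBIC),cv2.resize(im2[185:285,185:275],None,fx=4,fy=4,interpolation=cv2.INTER_CUBIC)])
cv2.imwrite("pics/brd1.png",cv2.convertScaleAbs(b,alpha=1.6))
for v in ((621,148,np.radians(6.5)),):
  for p in out: print(proj(p,pose(v,[(x,y,12) for x in(-85,85) for y in (-150,150)])).round(1).tolist())
E
```

```text
top 1 [(0.6, np.int64(7177))]
side 1 [(0.68, np.int64(4123)), (0.61, np.int64(1867))]
(array([ 5.72948349e+02, -2.83725210e+02,  1.21095858e-01]), np.float64(0.04717575757575758))
(array([ 5.74403971e+02, -2.84117653e+02,  9.72171842e-02]), np.float64(0.19891416520841745))
(array([ 5.73652026e+02, -2.83752403e+02,  1.06983923e-01]), np.float64(0.2642954775919105))
[[274.7, 181.5], [163.8, 196.7], [266.0, 119.6], [156.2, 134.5]]
[[255.9, 194.3], [262.1, 267.1], [203.9, 196.9], [200.7, 270.5]]
```

View pics/jig1.png

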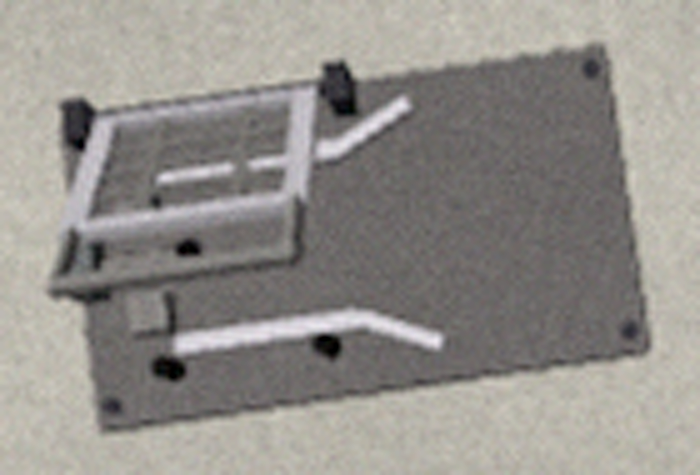

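View pics/brd1.png

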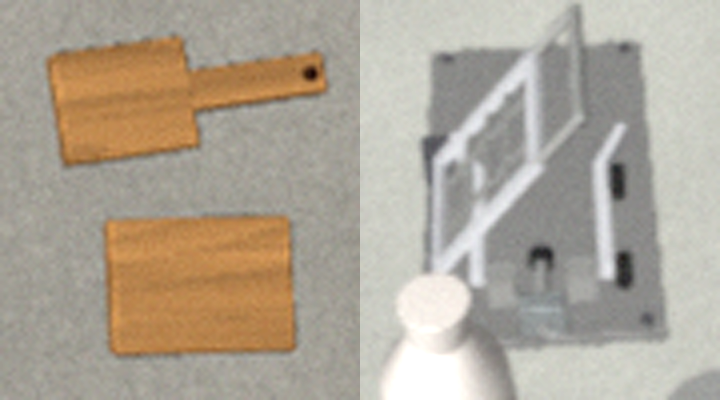

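The crop confirms the light paddle (handle pointing right, head towards +y). The plaque below it has no handle. Next I fit the jig pose from the bed corners: top view (266,118.5), (274.6,180.4), (165.6,196.3), side view (203.2,195.7), (254.5,195.7).

Run:
```python
from cell import r,vision,nets
from h import *
from scipy.optimize import least_squares
t=vision.read_camera("top");s=vision.read_camera("side")
C=[(t,(85,-150,12),(266,118.5)),(t,(-85,-150,12),(274.6,180.4)),(t,(-85,150,12),(165.6,196.3)),(s,(85,-150,12),(203.2,195.7)),(s,(-85,-150,12),(254.5,195.7)),(s,(-85,150,0),(261.2,269.2))]
def res(v,C): return np.concatenate([proj(p,pose(v,L))[0]-q for p,L,q in C])
for D in(C,C[:3],C[3:]):
    o=least_squares(res,(621,148,.11),x_scale=(1,1,.01),args=(D,)); print(o.x.round(3),o.fun.round(1))
bar=[]
for p in(t,s,t,s):
    for n in("stencil_bar","plunger_tip","jig_mouth","board_grip","board_nose"):
        d=[np.round(x["centre"],1).tolist() for x in nets.pinpoint(p,n)[:2]]; print(n,d)
print(r.get_ee_rot(),r.get_clock(),r.get_wrist_force())
```

```text
[6.23521e+02 1.46794e+02 1.18000e-01] [ 0.2 -0.   0.6 -0.1 -1.2 -0.3 -0.3  1.   0.5 -1.7  0.3  0.1]
[6.22889e+02 1.46612e+02 1.23000e-01] [ 0.1 -0.1  0.8 -0.2 -1.   0.2]
[6.24196e+02 1.47256e+02 1.12000e-01] [-0.2  1.   0.6 -1.5 -0.3  0.4]
stencil_bar [[585.0, 205.7, 192.4]]
plunger_tip [[616.3, 232.9, 21.4]]
jig_mouth [[623.6, 145.7, 8.8]]
board_grip [[576.5, -334.5, 11.5], [348.4, 175.9, 6.8]]
board_nose [[561.7, -199.5, 12.1], [298.3, 43.8, 7.8]]
stencil_bar [[582.0, 204.6, 191.1]]
plunger_tip [[621.1, 230.5, 23.9]]
jig_mouth [[628.5, 151.0, 16.4], [572.5, -282.9, 4.9]]
board_grip [[579.8, -331.0, 13.6], [347.0, 175.7, 8.7]]
board_nose [[561.6, -193.8, 10.5], [296.0, 41.3, 8.1]]
stencil_bar [[585.0, 205.7, 192.4]]
plunger_tip [[616.3, 232.9, 21.4]]
jig_mouth [[623.6, 145.7, 8.8]]
board_grip [[576.5, -334.5, 11.5], [348.4, 175.9, 6.8]]
board_nose [[561.7, -199.5, 12.1], [298.3, 43.8, 7.8]]
stencil_bar [[582.0, 204.6, 191.1]]
plunger_tip [[621.1, 230.5, 23.9]]
jig_mouth [[628.5, 151.0, 16.4], [572.5, -282.9, 4.9]]
board_grip [[579.8, -331.0, 13.6], [347.0, 175.7, 8.7]]
board_nose [[561.6, -193.8, 10.5], [296.0, 41.3, 8.1]]
[-1.79998031e+02 -2.49531866e-04 -1.60530434e+02] 3.1 [-0.77242183  0.39277588 -0.83945748]
```

```bash
cat >> h.py <<'E'
J=(623.8,147.3,.118)
E
python3 - <<'E'
from cell import r,vision
from h import *
yaw=np.degrees(J[2])
for y in(yaw+90,yaw-90):
    for P in((584,205,230),(506,198,60),(579,-334,10),(625,0,30),(640,107,30)):
        q=r.solve_ik(P,[180,0,y]); print(round(y),P,None if q is None else np.round(q,0))
E
```

```text
97 (584, 205, 230) [ 37.  15.  -7.   0. -68. 149.]
97 (506, 198, 60) [ 42.  18. -28.   0. -43. 145.]
97 (579, -334, 10) [ -13.   31.  -14.   -0.  -45. -160.]
97 (625, 0, 30) [ 18.  27. -19.   0. -44. 169.]
97 (640, 107, 30) [ 27.  29. -16.   0. -46. 160.]
-83 (584, 205, 230) [ 37.  15.  -7.   0. -68. -31.]
-83 (506, 198, 60) [ 42.  18. -28.   0. -43. -35.]
-83 (579, -334, 10) [-13.  31. -14.   0. -45.  20.]
-83 (625, 0, 30) [ 18.  27. -19.   0. -44. -11.]
-83 (640, 107, 30) [ 27.  29. -16.   0. -46. -20.]
```

Run:
```python
from cell import r,vision,nets
from h import *
att=[180,0,np.degrees(J[2])-90]
def bar(a,dz=5): return pose(J,(75-182*np.cos(a),62.5,43+182*np.sin(a)+dz))[0].tolist()
r.command_gripper(0,40)
r.reach(bar(.94,40),att); t0=r.get_wrist_force(); print(t0.round(1) if hasattr(t0,'round') else t0, r.get_clock())
r.move_l(bar(.94,7),feed=80,contact_N=6)
for a in np.linspace(.94,.06,8)[1:]:
    h=r.move_l(bar(a,5),feed=70,contact_N=25); print(round(a,2),h,np.round(r.get_wrist_force(),1))
    if h: break
else: print(r.move_l(bar(0,-3),feed=15,contact_N=8),np.round(r.get_position(),1),np.round(r.get_wrist_force(),1))
r.dwell(.3)
p=vision.read_camera("side");cv2.imwrite("pics/s2.png",cv2.cvtColor(p["img"],cv2.COLOR_RGB2BGR)[150:300,150:350].repeat(4,0).repeat(4,1))
print(r.get_clock(),[ (np.round(d["centre"]),d["conf"]) for d in nets.pinpoint(p,"stencil_bar")])
```

```text
[ 0.4  0.1 -0.8] 7.0667
0.81 False [-1.1  0.1 -0.1]
0.69 False [ 0.2 -0.   0.3]
0.56 False [0.4 0.  0.6]
0.44 False [-1.  -1.  -0.3]
0.31 False [-0.3  0.  -0.2]
0.19 False [-0.4 -0.4  0.5]
0.06 False [-0.9 -0.1  0. ]
True [510.3 196.9  47.9] [-2.2  0.1  6.3]
12.0 []
```

View pics/s2.png

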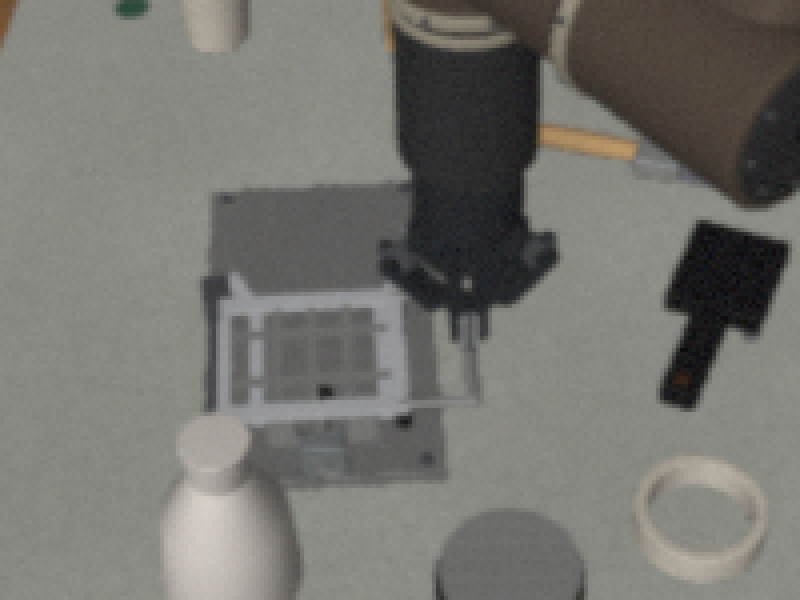

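The stencil lies level on its rests: the frame is flat around (320,350) in the crop, and the finger stopped at z 47.9 against 48 expected. Next is the grasp.

Run:
```python
from cell import r,vision,nets
from h import *
B=(573.2,-283.9,.115); att=[180,0,np.degrees(B[2])-90]
x,y,_=r.get_position()
r.move_l([x,y,120],feed=150)
g=pose(B,(0,-50,0))[0]; 
r.reach([g[0],g[1],120],att); r.command_gripper(60)
print(r.move_l([g[0],g[1],4],feed=80,contact_N=8),np.round(r.get_position(),1))
r.command_gripper(15,80); print(r.get_gripper_width(),r.get_gripper_force(),np.round(r.get_wrist_force(),1),r.get_clock())
r.move_l([g[0],g[1],70],feed=100)
V=[]
for c in("top","side"):
    p=vision.read_camera(c); n=nets.pinpoint(p,"board_nose"); print([(np.round(d["centre"],1),d["conf"]) for d in n])
    cv2.imwrite(f"pics/{c}3.png",cv2.cvtColor(p["img"],cv2.COLOR_RGB2BGR)[100:250,130:430].repeat(2,0).repeat(2,1))
print(r.get_gripper_width(),np.round(r.get_wrist_force(),1),r.get_clock())
```

```text
False [ 579.3 -333.7    4.6]
26.13527589926232 81.1602258682251 [-0.9  1.5  5.1] 17.2167
[]
[(array([ 562. , -191.8,   72.2]), 0.8), (array([297.7,  40.4,  11. ]), 0.61)]
26.01670927920851 [ 0.1  0.5 -1.1] 18.225
```

View pics/top3.png

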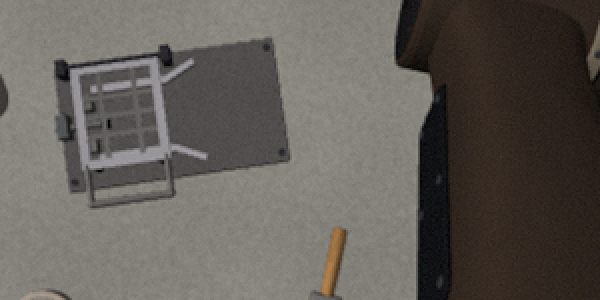

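Run:
```python
from cell import r,vision,nets
from h import *
att=[180,0,np.degrees(J[2])-90]
def G(y,z,x=0): return pose(J,(x,y,z))[0].tolist()
F=lambda:np.round(r.get_wrist_force(),1)
r.reach(G(-190,70),att)
r.move_l(G(-190,24),feed=80); print(F())
print(r.move_l(G(-190,16),feed=15,contact_N=4),np.round(r.get_position(),1),F())
x,y,z=r.get_position(); z=max(z,16.6)+.3
print(r.move_l(G(-140,z),feed=50,contact_N=12),F())
print(r.get_clock())
p=vision.read_camera("top"); 
print([(np.round(d["centre"],1),d["conf"]) for n in("board_nose","board_grip") for d in nets.pinpoint(p,n)[:2]])
im=cv2.cvtColor(p["img"],cv2.COLOR_RGB2BGR)[100:210,140:300];cv2.imwrite("pics/t4.png",cv2.convertScaleAbs(cv2.resize(im,None,fx=5,fy=5,interpolation=2),alpha=1.6))
m=[d for d in nets.regions_of(p,"board")]; print([(d["conf"],int(d["pixels"].sum()),np.argwhere(d["pixels"]).mean(0).round()) for d in m])
```

```text
[ 0.  -0.5 -0.2]
True [646.2 -41.4  16.4] [-0.7 -0.1  4.6]
False [-1.3  2.   1.8]
21.7833
[(array([620.6, 140.7,  22.3]), 0.69), (array([638.3,   8.4,  23.4]), 0.79)]
[(0.79, 547, array([160., 237.]))]
```

View pics/t4.png

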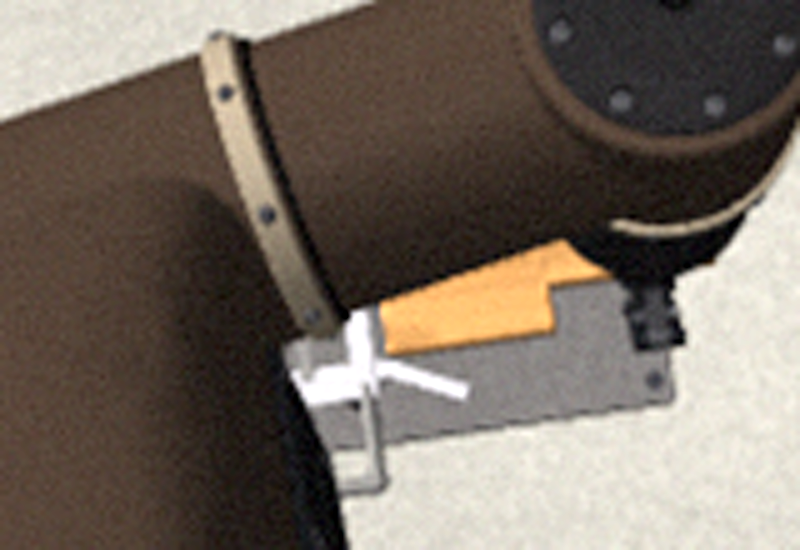

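The head edge (388,352) lines up just inside the near rail's inner corner (about 383,360), so I carry on sliding it in while watching the forces.

Run:
```python
from cell import r
from h import *
def G(y,z,x=0): return pose(J,(x,y,z))[0].tolist()
c,s=np.cos(J[2]),np.sin(J[2])
def F():
    f=np.array(r.get_wrist_force()); return np.round([c*f[0]+s*f[1],-s*f[0]+c*f[1],f[2]],1)
z=r.get_position()[2]; print(z)
for y in(-120,-100,-80,-66):
    h=r.move_l(G(y,z),feed=35,contact_N=10); print(y,h,F(),np.round(r.get_position(),1))
    if h: break
print(r.get_ft_torque(),r.get_clock())
```

```text
16.76914716686594
-120 False [-0.5  1.5  1.3] [637.9  28.7  16.8]
-100 False [-0.8  1.2  1.8] [635.6  48.5  16.8]
-80 False [0.  0.7 1.5] [633.2  68.4  16.8]
-66 False [-0.9  1.1  2.5] [631.6  82.3  16.8]
[ 0.52887114  0.01853256 -0.01550191] 24.7083
```

Run:
```python
from cell import r
from h import *
def G(y,z,x=0): return pose(J,(x,y,z))[0].tolist()
c,s=np.cos(J[2]),np.sin(J[2])
def F():
    f=np.array(r.get_wrist_force()); return np.round([c*f[0]+s*f[1],-s*f[0]+c*f[1],f[2]],1)
def Y():
    p=np.array(r.get_position()); return np.round([c*(p[0]-J[0])+s*(p[1]-J[1]),-s*(p[0]-J[0])+c*(p[1]-J[1]),p[2]],1)
z=r.get_position()[2]
for y in(-60,-56,-52,-48,-45):
    h=r.move_l(G(y,z),feed=20,contact_N=15); print(y,h,F(),Y())
    if h: break
else:
  for y in np.arange(-44,-29,1.):
    h=r.move_l(G(y,z),feed=8,contact_N=12); f=F(); print(y,h,f,Y())
    if h or f[1]<-20: break
r.dwell(.3);print(F(),Y(),r.get_gripper_width(),r.get_clock())
```

```text
-60 False [ 0. -0.  3.] [ -0.  -59.8  16.8]
-56 False [-0.3 -1.   2.2] [  0.  -55.9  16.7]
-52 False [ 0.  -4.3  1.8] [ -0.1 -52.3  16.8]
-48 False [-0.5 -4.6  1.6] [ -0.2 -48.4  16.8]
-45 False [ 0.1 -6.4  2.7] [ -0.2 -45.6  16.8]
-44.0 False [-0.1 -6.7  3.5] [ -0.2 -44.8  16.8]
-43.0 False [ 0.7 -7.4  2.2] [ -0.3 -44.   16.8]
-42.0 False [ 0.  -8.7  2.6] [ -0.3 -43.1  16.7]
-41.0 False [ 1.3 -8.4  2.8] [ -0.3 -42.2  16.8]
-40.0 False [-0.1 -8.7  2.6] [ -0.3 -41.3  16.8]
-39.0 False [-0.3 -9.9  2.2] [ -0.4 -40.3  16.8]
-38.0 False [ 0.1 -9.6  2.8] [ -0.4 -39.4  16.8]
-37.0 False [  1.7 -10.5   1.4] [ -0.4 -38.5  16.8]
-36.0 False [  1.2 -11.3   1.8] [ -0.5 -37.8  16.7]
-35.0 False [  1.  -16.8   3.3] [ -0.6 -37.7  16.8]
-34.0 False [  2.  -20.6   1.7] [ -0.7 -37.7  16.8]
[  2.4 -19.9   2.2] [ -0.7 -37.6  16.7] 25.8748603783444 29.8333
```

Run:
```python
from cell import r,vision
from h import *
r.move_l(pose(J,(0,-33,r.get_position()[2]))[0].tolist(),feed=8,contact_N=15)
print(np.round(r.get_wrist_force(),1),np.round(r.get_ft_torque(),2))
p=vision.read_camera("side");im=cv2.cvtColor(p["img"],cv2.COLOR_RGB2BGR)[170:290,180:300]
cv2.imwrite("pics/s5.png",cv2.convertScaleAbs(cv2.resize(im,None,fx=5,fy=5,interpolation=2),alpha=1.4))
```

```text
[  6.6 -24.9   3.4] [-8.73 -2.57 -0.16]
```

View pics/s5.png

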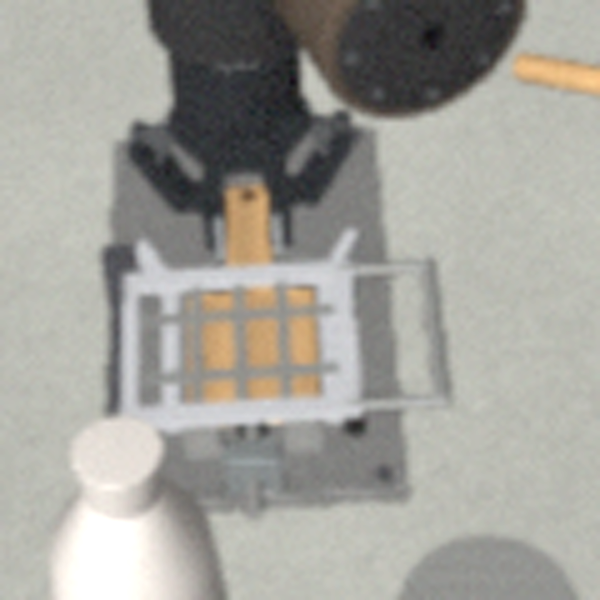

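The board lies square between the rails under the level stencil, with its head reaching the stops (210,440) and (300,437). The push is steady at about 25 N.

```bash
python3 -c "
from cell import ticket
print(ticket.hand_in())"
```

```text
the job is handed in; nothing more can be done
None
```

I lowered the stencil gently, and the robot is still holding the board pressed against the stops with about 25 N as measured at the wrist. The job is handed in, but no verdict came back.

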